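Clamp the spice jar in the jar holder and lock it

TASK

Keeping it upright, stand the spice jar on the round rubber seat of the jar clamp and let go of it. Then crank the sprung jaw onto the jar, until its spring is clearly pressed in but not driven solid, with the jar held in the V jaw. Last, swing the locking lever over its cam ramp until it drops fully into the low notch; leave the mug, tin, dish soap and oil bottle standing where they are.

Things in the scene. Friction and masses are not known exactly. Their poses are not given: they have to be found in the camera images.
- spice_jar: Spice jar: plain cylinder with a dark screw cap, diameter 41, 105 high, about 0.11 kg. Origin at the centre of its underside, z up. It stands on the worktop to the left of the clamp; it, the mug, the tin and the dish soap stand at the corners of a loose square (about 110 mm apart), in any order.
- jar_clamp: Jar clamp, fixed (turned up to 0.2 rad): wooden base 180 (x) x 423 (y, -235 to +188) x 15 thick. Origin under the base, below the seat; x away from the robot, y left, z up. Left to right: white gear housing (70 x 70, top z 60, centre y 150) with crank, sprung jaw pad, seat at x = y = 0, steel V jaw (opens left, z 15 to 60, x within 30), white console at y = -135 with the lever on its sloping face.
- guard_edge (a point): Middle of the free edge of the flat steel crumb guard over the lever: a level plate 94 wide, 4 thick, its top 222 mm above the worktop; from here it runs 118 mm up the slope's direction (to an upright). Its x points that way. A gripper coming straight down on the lever meets it: come with the tool along the lever's axis, leaning 35 to 45 degrees from vertical to the right.
- seat (a point): Centre of the jar seat, on top of the base (z = 15 mm in the clamp's frame): a black rubber disc 52 across. A jar whose centre is here touches both faces of the V jaw; farther right it cannot go. The jaw pushes a jar that stands up to 15 mm too far left into the V.
- pad_face (a point): Centre of the sprung jaw pad's face (50 wide, z 17 to 57 in the clamp's frame), which moves along the clamp's -y. With the crank at 0 and the spring relaxed it lies 65 mm to the left of the seat centre; a jar in the V is touched when it is 20 mm from the seat centre.
- jaw_pad (a joint): How far the pad is pressed back against its spring, m: 0 relaxed, 0.012 solid; 600 N/m. About 0.006 is a good clamp.
- crank (a joint): Crank angle, rad: 0 with the arm pointing to the clamp's -y (at the jar), growing clockwise seen from above (towards the robot, then left, then away); range 0 to 4.6, starts below 0.8. Each rad moves the jaw 15 mm to the jar (touching at about 3.0, 6 mm of spring at about 3.4). Friction 0.1 Nm: it stays where it is left, also against the jaw's spring.
- crank_handle (a point): Grip of the crank: upright black cylinder, diameter 18, 38 high, that spins freely on its pin, 45 mm from the crank's axis. This point is on its centre line, 15 mm below its top, 95 mm above the clamp's underside. The crank arm (8 thick) is below the grip: its top is 24 mm below this point.
- crank_axis (a point): Point on the crank's upright axis, at the height of crank_handle (clamp frame x = 0, y = 150, z = 95).
- lever_post (a point): Finger post of the locking lever: black cylinder, diameter 16, 34 long, standing square to the sloping face at the end of a flat steel lever arm, 60 mm from the lever's axis. This point is on its centre line, 14 mm below its free end, 42 mm above the face when the lever is down.
- lever_axis (a point): Point on the lever's axis, 42 mm above the sloping face. Its z is the axis, square to the face, 35 degrees from vertical, leaning to the clamp's right and a little to the robot (horizontal direction: 110 degrees clockwise from the clamp's x). Its x points up the slope, y level along it. The face reaches 75 mm down the slope and 55 mm to each side of the axis.
- lever_turn (a joint): Lever angle, rad, counterclockwise seen from above the face: 0 when the post lies down the slope and left (direction 135 degrees from lever_axis x towards y), 1.6 in mid-notch, down the slope and right; stop at 1.70. A nub under the arm climbs a ramp from about 0.35 to 1.25 and falls off the crest at about 1.40 to 1.53 into the notch, out of which it cannot turn back.
- lever_lift (a joint): How far lever and post are lifted along the axis by the cam, m: 0 down (on the face at the start, and in the notch), 0.011 on the crest. A spring presses it down with 5 to 8 N, so the post must be free to slide along the axis between the fingers, or be let go, to drop.
- mug: Mug, 78 across, 101 high, handle to its own -y (54 mm from the origin). Bystander; origin at the centre of its underside.
- bean_tin: Low food tin, diameter 76, 58 high. Bystander; origin at the centre of its underside.
- dish_soap: Small dish soap bottle, 30 x 42 (own x, y) and 130 high. Bystander; origin at the centre of its underside.
- oil_bottle: Tall oil bottle, 62 across, 264 high, standing 145 to 180 mm behind the seat (clamp's +x). Bystander; origin at the centre of its underside.
Mind the look-alikes: they are no part of the job. What is shaped like the spice_jar but blue or green is not meant.

How it is judged:
On the way, in this order (a step that is already met when the one before it is completed fails the run):
1. the jar stands upright on the seat, let go, the jaw not yet on it (horizontal distance between spice_jar and seat below 0.022 m and z of spice_jar in the frame of jar_clamp below 0.022 m and angle between spice_jar's own z axis and vertical below 0.09 rad and contact force between the fingers and spice_jar below 0.1 N and value of joint jaw_pad below 0.0015 m), for 0.2 s.
2. the sprung jaw holds the jar in the V jaw (horizontal distance between spice_jar and seat below 0.008 m and z of spice_jar in the frame of jar_clamp below 0.022 m and angle between spice_jar's own z axis and vertical below 0.09 rad and value of joint jaw_pad between 0.002 and 0.0115 m and contact force between jaw_pad and spice_jar above 1 N), for 0.2 s.
3. the lever has dropped into the notch (value of joint lever_turn above 1.47 rad and value of joint lever_lift below 0.003 m), for 0.2 s.
At the end, for the whole second after the job is handed in: the jar stands upright (within 5 degrees) on the seat, its centre within 8 mm of the seat's; the pad is pressed back 2 to 11.5 mm and bears on it; the lever is past 1.47 rad and down in the notch (lift under 3 mm); all at rest (all of step 2 and all of step 3 and linear speed of spice_jar below 0.02 m/s); the robot touches nothing.
It fails at once if the mug is moved more than 25 mm or tipped (distance of mug from where it was at the start of the episode above 0.025 m or angle between mug's own z axis and vertical above 0.35 rad).
It fails at once if the bean tin is moved more than 25 mm or tipped (distance of bean_tin from where it was at the start of the episode above 0.025 m or angle between bean_tin's own z axis and vertical above 0.35 rad).
It fails at once if the dish soap is moved more than 25 mm or tipped (distance of dish_soap from where it was at the start of the episode above 0.025 m or angle between dish_soap's own z axis and vertical above 0.35 rad).
It fails at once if the oil bottle is moved more than 25 mm or tipped (distance of oil_bottle from where it was at the start of the episode above 0.025 m or angle between oil_bottle's own z axis and vertical above 0.35 rad).
It fails at once if the jar is laid over (angle between spice_jar's own z axis and vertical above 0.6 rad).
It also fails if it takes over 69 s, if anything falls off the work surface, if the arm or the gripper's body presses on something with over 40 N, if the wrist force passes 120 N, or if a joint passes its speed limit or range.

ROBOT

A 6-joint arm with a two-finger parallel gripper is mounted at the origin on a cart in front of the work surface, level with it; the furniture and walls round the work are solid. World frame = base frame: x ahead of the robot, y to its left, z up, the work surface at z = 0. Lengths are in m, angles in rad, forces in N, time in s.
With the tool pointing down it reaches from about 0.225 to 0.875 m from the base axis. Payload 3.4 kg.
Tool frame: the origin (TCP) lies at the very end of the fingers, on their centre line; the grasp point (between the pads) lies 19 mm behind it; z points along the fingers, y is the line along which they close (so a half turn about z gives the same grasp; the last joint's range is limited). The gripper opens to 85 mm and grips with 20 to 120 N. Pads are 22 mm wide; open, the fingers measure 114 mm over their backs; the gripper's body (76 mm by 85 mm) begins 54 mm behind the grasp point. The pads swing forward as they close: fully open they stand 13 mm farther back than shut.
Start: joints at [-1.417, 0.276, 1.505, -0, 1.361, -0.121], TCP at [0.156, -0.553, 0.231] pointing down, gripper open.
Joint ranges: [-2.89, 2.89], [-0.75, 2.08], [0.22, 2.7], [-1.18, 4.32], [0.11, 2.71], [-2.7, 2.7]. Speed limits (rad/s): [2.57, 2.57, 3.14, 3.14, 3.14, 3.14].

INTERFACE

Orientations are given as a unit quaternion [w, x, y, z].
In Python, from rig import get_state, optics, sign_off gives the robot as it stands.
- The arm moves only by the tool send_rows, never from a script. Its argument "increments" is a list of rows, each an object with "gripper": the gripper's target within -1 to 1 (shut at 1, half-way at 0, fully open at -1); "linear": the shift along the world's x, y, z in m, a list of three; "delta_rot": the turn, a rotation vector about the world's x, y, z in rad, a list of three. In form: [{"gripper": gripper, "linear": [dx, dy, dz], "delta_rot": [rx, ry, rz]}, ...]. A call has 1 to 8 rows; each row is the pose to reach, as a shift and turn from the pose commanded when the call began; what a row does not reach only later rows make up. A row lasts 1/10 s, in which the tool goes at most 50 mm and 8.59 degrees, less where a joint would pass 70% of its speed; a pose out of reach is approached as far as the arm can. A call with a gripper value outside its range is refused whole. The fingers move at their own pace and stop on an object; "newtons" is the grip in N (left out, the last holds). Time passes only in rows, so rows that repeat a pose let the fingers close. It gives the time, the measured TCP pose, the force, the opening and the grip force at its end, in the units of the state.
- get_state(): the state, without advancing time (a new reading comes with each control period).
- optics.get_image(name): name is "scene" or "top"; returns a dict with "pixels" (400x640x3 uint8, blue, green, red), "K" (3x3 intrinsics, pixels), "rvec" (rotation vector, rad) and "tvec" (3), from world to camera coordinates, as OpenCV has them. Camera axes: x right, y down, z forward; pixel columns grow to the right and rows downward; lengths in m; the calibration is good to about 2 mm. A picture is of the moment at which its call begins. There is no depth.
- sign_off(): hands the job in; it is judged then, once.
The state is a dict: "clock": time; "qpos": joint angles; "qd": joint speeds; "effort": joint torques, N m; "position": TCP position; "ee_rot": TCP orientation; "contact_force": force on the tool from outside, world axes, zero at the start; "moment": the same for the moment, N m; "width": finger opening in m; "gripper_force": force on a finger pad.
Only numpy, scipy, OpenCV 4.12 (cv2) and the standard library are available. Lean on these libraries where they do the work, as an engineer would, in place of code of your own. Each camera call takes 0.05 s, during which the arm holds its last target. There are 200 camera calls.

## Working session

There is one attempt and no reset: what is moved stays moved. The work goes in short steps, Python scripts to look and compute and a tool call to move; the robot and the scene stay as the last step left them, time stands still between calls to the robot, and variables do not carry over. Pictures are saved under pics/ and viewed, at most 10 in all, crops included, and the job is handed in when it is done.

Besides the shell and the picture viewer there is one more tool, called in YAML: its name, and indented under it one key for each argument. send_rows: Moves the arm, as the interface text tells. Its arguments: {"type":"object","properties":{"increments":{"type":"array"},"newtons":{"type":"number"}},"required":["increments"]}

```bash
mkdir -p pics; cat > h.py <<'E'
import numpy as np, cv2
from rig import get_state, optics, sign_off
def shot(n,f):
    d=optics.get_image(n); np.savez('pics/'+f,**{k:np.array(v) for k,v in d.items()}); cv2.imwrite('pics/'+f+'.png',d['pixels']); return d
def load(f): return dict(np.load('pics/'+f+'.npz'))
def ray(d,u,v):
    R=cv2.Rodrigues(d['rvec'])[0]; t=np.ravel(d['tvec']); r=R.T@np.linalg.inv(d['K'])@[u,v,1]; return -R.T@t,r/np.linalg.norm(r)
def onz(d,u,v,z):
    c,r=ray(d,u,v); return c+r*(z-c[2])/r[2]
def tri(d1,p1,d2,p2):
    c1,r1=ray(d1,*p1); c2,r2=ray(d2,*p2); s=np.linalg.lstsq(np.c_[r1,-r2],c2-c1,rcond=None)[0]
    a=c1+s[0]*r1;b=c2+s[1]*r2; return (a+b)/2,np.linalg.norm(a-b)
def proj(d,p): return cv2.projectPoints(np.atleast_2d(np.array(p,float)),d['rvec'],d['tvec'],d['K'],None)[0][:,0]
E
python3 - <<'E'
from h import *
a=shot('top','t0');b=shot('scene','s0')
for d in(a,b): print(ray(d,320,200))
print(get_state())
E
```

```text
(array([ 0.03827018, -0.00228843,  1.64279115]), array([ 0.33677671,  0.07238973, -0.93879773]))
(array([-0.29211352,  0.75641964,  1.01733312]), array([ 0.62562424, -0.46787699, -0.6242479 ]))
{'clock': 0.1, 'qpos': array([-1.41699944e+00,  2.76547224e-01,  1.50602601e+00,  3.45552508e-05,
        1.36073522e+00, -1.20987251e-01]), 'qd': array([-6.56840372e-04, -1.70106840e-04, -1.43815272e-03,  1.17969707e-04,
       -3.65447528e-03,  7.98850028e-05]), 'effort': array([ 9.34191157e-04, -4.17699766e+01, -2.46404171e+01, -2.51892234e-04,
        5.75427388e-03, -1.68901416e-06]), 'position': array([ 0.15595823, -0.55293655,  0.23050965]), 'ee_rot': array([-8.58061845e-04,  9.90576678e-01,  1.36956592e-01,  2.81939844e-06]), 'contact_force': array([ 0.75868228, -0.35744449,  0.40607797]), 'moment': array([-0.01156626,  0.01530237,  0.00036287]), 'gripper_force': 0.0, 'width': 0.08526690969794402}
```

View pics/t0.png

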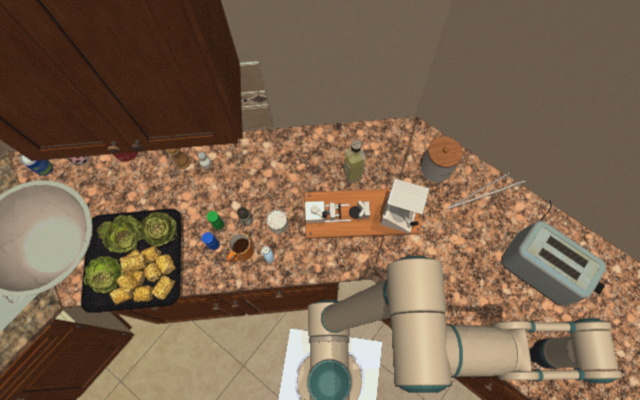

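View pics/s0.png

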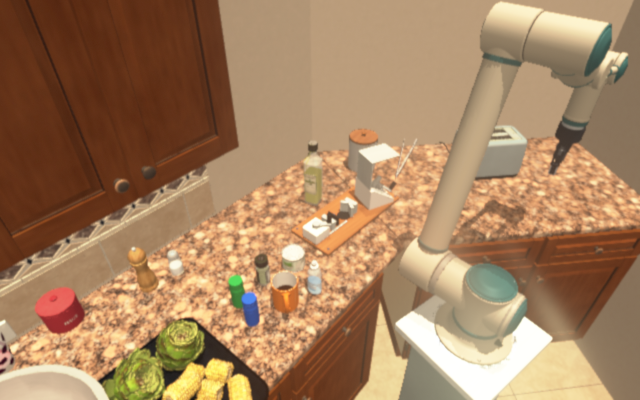

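The top view shows three jar shapes: green at (215,218), blue at (209,240) and dark-capped at (243,214). The dark-capped one should be the spice jar, because it is neither blue nor green and forms a square with the tin (277,220), mug (240,248) and soap (267,254). In the scene view it is at (262,268). I'll enlarge to confirm.

```bash
python3 - <<'E'
from h import *
a=load('t0')['pixels'];b=load('s0')['pixels']
z=lambda im,x,y,w,h,s:cv2.resize(im[y:y+h,x:x+w],None,fx=s,fy=s,interpolation=cv2.INTER_CUBIC)
A=z(a,200,140,250,130,3.2)   # 800x416
cv2.imwrite('pics/ct.png',A)
B=np.hstack([z(b,220,240,110,100,3.6),z(b,290,140,110,100,3.6)])
cv2.imwrite('pics/cs.png',B)
E
```

```text
(no output)
```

View pics/ct.png

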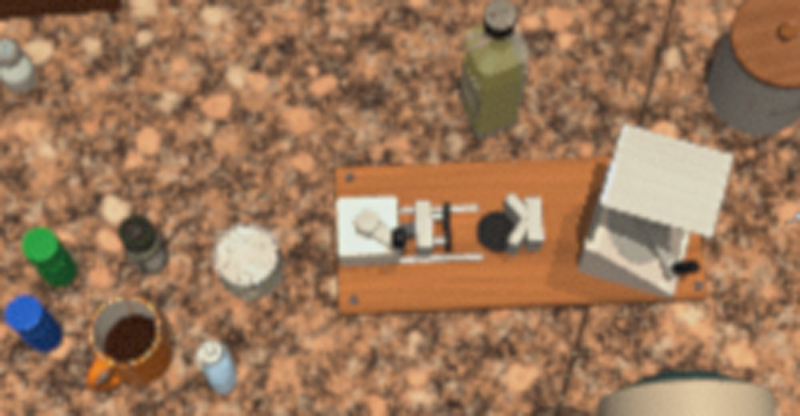

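View pics/cs.png

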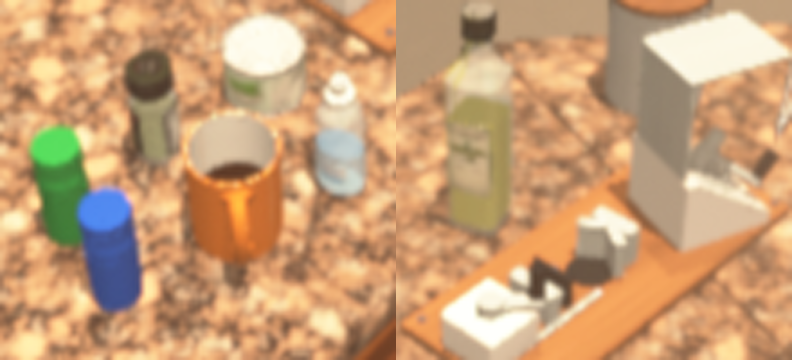

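The crops confirm the dark-capped clear jar, with its cap at crop (139,233), i.e. top pixel (243.4,212.8). It stands at a corner with the mug, tin and soap. Base corners in the top crop are TL (336,168), BL (342,312) and BR (704,298). The crank grip is at (400,235), the lever post at (686,268) and the seat at about (495,231).

```bash
python3 - <<'E'
from h import *
a=load('t0');b=load('s0')
T=lambda x,y:(x/3.2+200-.34,y/3.2+140-.34)
S1=lambda x,y:(x/3.6+220-.36,y/3.6+240-.36)
S2=lambda x,y:((x-396)/3.6+290-.36,y/3.6+140-.36)
f=lambda n,p,e='':print(n,np.round(p,4),e)
print(a['K'],b['K'][0,0])
for n,p,z in [('TL',(336,168),.015),('BL',(342,312),.015),('BR',(704,298),.015),('Tmid',(605,158),.015),('seat',(495,231),.015),('seatR?',(478,231),.015),('jarcap',(139,233),.105),('jarbot',(151,272),.0),('tin',(247,254),.058),('mugrim',(127,330),.101),('soap',(209,349),.130),('oilcap',(499,17),.264),('post?',(686,268),.13),('grip',(400,235),.1),('hubtop',(369,222),.08),('gTL',(627,126),.222),('gTR',(732,154),.222),('gBR',(714,236),.222),('gBL',(611,203),.222)]:
    f(n,onz(a,*T(*p),z))
f('jarcap tri',*tri(a,T(139,231),b,S1(149,68)))
f('post tri',*tri(a,T(690,267),b,S2(768,158)))
f('grip tri',*tri(a,T(399,233),b,S2(545,268)))
f('oil tri',*tri(a,T(499,10),b,S2(478,12)))
E
```

```text
[[462.32215825   0.         328.49465418]
 [  0.         462.32215825 202.41162822]
 [  0.           0.           1.        ]] 412.9774475995554
TL [0.6452 0.1852 0.015 ] 
BL [0.4727 0.1504 0.015 ] 
BR [ 0.5473 -0.2561  0.015 ] 
Tmid [ 0.7023 -0.1273  0.015 ] 
seat [ 0.5938 -0.01    0.015 ] 
seatR? [0.591  0.0095 0.015 ] 
jarcap [0.5058 0.3768 0.105 ] 
jarbot [0.4929 0.3791 0.    ] 
tin [0.5128 0.2629 0.058 ] 
mugrim [0.3973 0.368  0.101 ] 
soap [0.3826 0.2715 0.13  ] 
oilcap [0.7417 0.016  0.264 ] 
post? [ 0.5419 -0.2166  0.13  ] 
grip [0.5455 0.0931 0.1   ] 
hubtop [0.5624 0.1309 0.08  ] 
gTL [ 0.6567 -0.1305  0.222 ] 
gTR [ 0.6407 -0.2406  0.222 ] 
gBR [ 0.549  -0.2288  0.222 ] 
gBL [ 0.5697 -0.1224  0.222 ] 
jarcap tri [0.5107 0.3794 0.0961] 0.0001702593379829814
post tri [ 0.5591 -0.2279  0.0823] 0.0009349739583250931
grip tri [0.5414 0.0915 0.1069] 0.009028780073095394
oil tri [0.7496 0.015  0.2583] 0.006879340503216501
```

The measured layout is consistent: seat at about (.5935,-.0155) with yaw 0.185, crank radius 44 mm at angle about 0.67, and jar at (.507,.378). The jar's neighbours are about 110 mm away. I'll move to above the jar, closing along the diagonal between its neighbours.

send_rows:
  increments:
    - {"gripper": -0.6, "linear": [0.2, 0.3, 0.1], "delta_rot": [0, 0, 1.04]}
    - {"gripper": -0.6, "linear": [0.2, 0.3, 0.1], "delta_rot": [0, 0, 1.04]}
    - {"gripper": -0.6, "linear": [0.2, 0.3, 0.1], "delta_rot": [0, 0, 1.04]}
    - {"gripper": -0.6, "linear": [0.2, 0.3, 0.1], "delta_rot": [0, 0, 1.04]}
    - {"gripper": -0.6, "linear": [0.2, 0.3, 0.1], "delta_rot": [0, 0, 1.04]}
    - {"gripper": -0.6, "linear": [0.2, 0.3, 0.1], "delta_rot": [0, 0, 1.04]}
    - {"gripper": -0.6, "linear": [0.2, 0.3, 0.1], "delta_rot": [0, 0, 1.04]}
    - {"gripper": -0.6, "linear": [0.2, 0.3, 0.1], "delta_rot": [0, 0, 1.04]}

```text
clock: 0.9
position: [0.3574, -0.2503, 0.3325]
ee_rot: [0.001, 0.79, 0.613, 0.001]
contact_force: [-0.5, -0.6, -0.9]
width: 0.0684
gripper_force: 0.0
```

send_rows:
  increments:
    - {"gripper": -0.6, "linear": [0.1, 0.33, 0], "delta_rot": [0, 0, 1.04]}
    - {"gripper": -0.6, "linear": [0.1, 0.33, 0], "delta_rot": [0, 0, 1.04]}
    - {"gripper": -0.6, "linear": [0.1, 0.33, 0], "delta_rot": [0, 0, 1.04]}
    - {"gripper": -0.6, "linear": [0.1, 0.33, 0], "delta_rot": [0, 0, 1.04]}
    - {"gripper": -0.6, "linear": [0.1, 0.33, 0], "delta_rot": [0, 0, 1.04]}
    - {"gripper": -0.6, "linear": [0.1, 0.33, 0], "delta_rot": [0, 0, 1.04]}
    - {"gripper": -0.6, "linear": [0.1, 0.33, 0], "delta_rot": [0, 0, 1.04]}
    - {"gripper": -0.6, "linear": [0.1, 0.33, 0], "delta_rot": [0, 0, 1.04]}

```text
clock: 1.7
position: [0.4567, 0.0816, 0.3307]
ee_rot: [-0.001, 0.379, 0.925, 0.001]
contact_force: [-1.2, -0.5, -0.0]
width: 0.0682
gripper_force: 0.0
```

```bash
python3 - <<'E'
from h import *
a=load('t0');b=load('s0')
def dark(d,x0,y0,x1,y1,th=60):
    g=d['pixels'][y0:y1,x0:x1].max(2); n,l,s,c=cv2.connectedComponentsWithStats((g<th).astype(np.uint8))
    r=[]
    for i in range(1,n):
        if s[i,4]>=6:
            w=np.where(l==i,(120-g.astype(float)).clip(0),0); yy,xx=np.mgrid[y0:y1,x0:x1]
            r.append(((w*xx).sum()/w.sum(),(w*yy).sum()/w.sum(),s[i,0]+x0,s[i,1]+y0,s[i,2],s[i,3],s[i,4]))
    return np.round(r,1)
print('post top',dark(a,405,215,425,232)); print('post scene',dark(b,385,170,405,192))
print('seat',dark(a,345,200,366,222)); print('grip',dark(a,315,205,345,222)); print('grip sc',dark(b,320,200,360,230))
print('jarcap',dark(a,234,204,250,228),'sc',dark(b,250,250,275,270))
s=get_state();print(s['clock'],s['position'],s['ee_rot'],s['qpos'],s['width'])
E
```

```text
post top [[413.8 223.1 411.  222.    7.    3.   17. ]]
post scene []
seat [[354.4 211.7 350.  207.   10.   11.   83. ]]
grip [[339.  208.5 339.  206.    1.    6.    6. ]
 [324.3 214.3 323.  212.    4.    6.   17. ]]
grip sc []
jarcap [[243.2 213.3 238.  208.   10.   11.   62. ]] sc []
1.7 [0.45666276 0.0816164  0.33065138] [-8.07056588e-04  3.79161062e-01  9.25329321e-01  1.37298298e-03] [ 0.02417699  0.06205595  1.531907    0.00316377  1.54800589 -0.768912  ] 0.06824661914948837
```

send_rows:
  increments:
    - {"gripper": -0.6, "linear": [0.05, 0.296, -0.1], "delta_rot": [0, 0, 0]}
    - {"gripper": -0.6, "linear": [0.05, 0.296, -0.1], "delta_rot": [0, 0, 0]}
    - {"gripper": -0.6, "linear": [0.05, 0.296, -0.1], "delta_rot": [0, 0, 0]}
    - {"gripper": -0.6, "linear": [0.05, 0.296, -0.1], "delta_rot": [0, 0, 0]}
    - {"gripper": -0.6, "linear": [0.05, 0.296, -0.1], "delta_rot": [0, 0, 0]}
    - {"gripper": -0.6, "linear": [0.05, 0.296, -0.1], "delta_rot": [0, 0, 0]}
    - {"gripper": -0.6, "linear": [0.05, 0.296, -0.1], "delta_rot": [0, 0, 0]}
    - {"gripper": -0.6, "linear": [0.05, 0.296, -0.1], "delta_rot": [0, 0, 0]}

```text
clock: 2.5
position: [0.5056, 0.3734, 0.2291]
ee_rot: [-0.001, 0.383, 0.924, -0.001]
contact_force: [-0.5, -1.5, -0.5]
width: 0.0683
gripper_force: 0.0
```

```bash
python3 - <<'E'
from h import *
s=get_state();print(s['clock'],s['position'],s['ee_rot'],s['qpos'])
b=shot('scene','s1');p=s['position']
print(proj(b,[p,[.507,.378,.105],[.507,.378,0]]))
c=cv2.resize(b['pixels'][170:340,190:360],None,fx=3.5,fy=3.5,interpolation=cv2.INTER_CUBIC);cv2.imwrite('pics/c1.png',c)
E
```

```text
2.5 [0.5056472  0.37337539 0.22909475] [-0.00104013  0.38259422  0.92391472 -0.00147319] [ 5.25485955e-01  3.59961504e-01  1.38523108e+00 -1.38835773e-04
  1.40000423e+00 -2.60080144e-01]
[[259.59759722 226.07383394]
 [261.76993513 257.00864663]
 [264.66551152 280.04560938]]
```

View pics/c1.png

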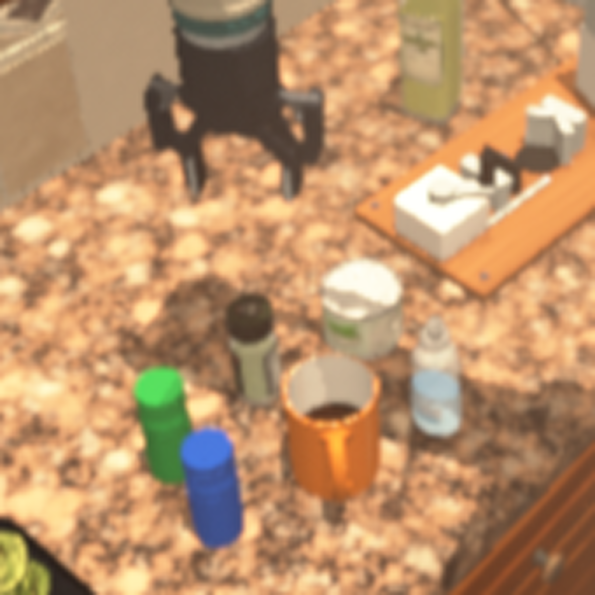

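The gripper is above the jar. The cap top is at (260.9,256.6) and was predicted at (261.8,257.0), so I'll descend and grip.

send_rows:
  increments:
    - {"gripper": -0.6, "linear": [0.001, 0.005, -0.04], "delta_rot": [0, 0, 0]}
    - {"gripper": -0.6, "linear": [0.001, 0.005, -0.08], "delta_rot": [0, 0, 0]}
    - {"gripper": -0.6, "linear": [0.001, 0.005, -0.11], "delta_rot": [0, 0, 0]}
    - {"gripper": -0.6, "linear": [0.001, 0.005, -0.135], "delta_rot": [0, 0, 0]}
    - {"gripper": -0.6, "linear": [0.001, 0.005, -0.155], "delta_rot": [0, 0, 0]}
    - {"gripper": -0.6, "linear": [0.001, 0.005, -0.163], "delta_rot": [0, 0, 0]}
    - {"gripper": 0.3, "linear": [0.001, 0.005, -0.163], "delta_rot": [0, 0, 0]}
    - {"gripper": 0.5, "linear": [0.001, 0.005, -0.163], "delta_rot": [0, 0, 0]}
  newtons: 25

```text
clock: 3.35
position: [0.5083, 0.3772, 0.07]
ee_rot: [0.001, 0.384, 0.923, 0.001]
contact_force: [0.0, 0.4, 2.6]
width: 0.0403
gripper_force: 20.6
```

send_rows:
  increments:
    - {"gripper": 0.5, "linear": [0, 0, 0], "delta_rot": [0, 0, 0]}
    - {"gripper": 0.5, "linear": [0, 0, 0], "delta_rot": [0, 0, 0]}
    - {"gripper": 0.5, "linear": [0, 0, 0], "delta_rot": [0, 0, 0]}
    - {"gripper": 0.5, "linear": [0, 0, 0], "delta_rot": [0, 0, 0]}

```text
clock: 3.75
position: [0.508, 0.378, 0.07]
ee_rot: [0.001, 0.383, 0.924, 0.001]
contact_force: [-0.1, -1.1, 6.0]
width: 0.0398
gripper_force: 26.9
```

send_rows:
  increments:
    - {"gripper": 0.5, "linear": [0, 0, 0.02], "delta_rot": [0, 0, 0]}
    - {"gripper": 0.5, "linear": [0, 0, 0.05], "delta_rot": [0, 0, 0]}
    - {"gripper": 0.5, "linear": [0, 0, 0.09], "delta_rot": [0, 0, 0]}
    - {"gripper": 0.5, "linear": [0, 0, 0.12], "delta_rot": [0, 0, 0]}
    - {"gripper": 0.5, "linear": [0, 0, 0.14], "delta_rot": [0, 0, 0]}
    - {"gripper": 0.5, "linear": [0, 0, 0.14], "delta_rot": [0, 0, 0]}

```text
clock: 4.35
position: [0.5083, 0.3786, 0.2116]
ee_rot: [0.002, 0.383, 0.924, 0.003]
contact_force: [1.2, -0.5, -0.8]
width: 0.0402
gripper_force: 26.8
```

send_rows:
  increments:
    - {"gripper": 0.5, "linear": [0.007, -0.03, 0], "delta_rot": [0, 0, -0.08]}
    - {"gripper": 0.5, "linear": [0.014, -0.07, 0], "delta_rot": [0, 0, -0.16]}
    - {"gripper": 0.5, "linear": [0.022, -0.11, 0], "delta_rot": [0, 0, -0.24]}
    - {"gripper": 0.5, "linear": [0.03, -0.15, 0], "delta_rot": [0, 0, -0.32]}
    - {"gripper": 0.5, "linear": [0.038, -0.19, 0], "delta_rot": [0, 0, -0.4]}
    - {"gripper": 0.5, "linear": [0.046, -0.23, 0], "delta_rot": [0, 0, -0.48]}
    - {"gripper": 0.5, "linear": [0.055, -0.27, 0], "delta_rot": [0, 0, -0.56]}
    - {"gripper": 0.5, "linear": [0.063, -0.3, 0], "delta_rot": [0, 0, -0.6]}

```text
clock: 5.15
position: [0.569, 0.0752, 0.2062]
ee_rot: [-0.001, 0.64, 0.768, -0.001]
contact_force: [0.5, 0.7, -1.4]
width: 0.04
gripper_force: 26.8
```

send_rows:
  increments:
    - {"gripper": 0.5, "linear": [0.01, -0.04, 0], "delta_rot": [0, 0, 0]}
    - {"gripper": 0.5, "linear": [0.018, -0.07, 0], "delta_rot": [0, 0, 0]}
    - {"gripper": 0.5, "linear": [0.0215, -0.0875, 0], "delta_rot": [0, 0, 0]}
    - {"gripper": 0.5, "linear": [0.0215, -0.0875, 0], "delta_rot": [0, 0, 0]}
    - {"gripper": 0.5, "linear": [0.0215, -0.0875, 0], "delta_rot": [0, 0, 0]}

```text
clock: 5.65
position: [0.5907, -0.009, 0.2073]
ee_rot: [-0.001, 0.639, 0.769, -0.0]
contact_force: [0.5, 0.2, -0.8]
width: 0.0405
gripper_force: 26.7
```

```bash
python3 - <<'E'
from h import *
s=get_state();print(s['clock'],s['position'],s['ee_rot'],s['qpos'],s['width'])
b=shot('scene','s2');a=shot('top','t2');p=s['position']
O=[.5935,-.0155,.015]
print(proj(b,[p,O]),proj(a,[O]))
f=lambda d,x,y,w,h,k:cv2.resize(d['pixels'][y:y+h,x:x+w],None,fx=k,fy=k,interpolation=cv2.INTER_CUBIC)
cv2.imwrite('pics/c2.png',np.hstack([f(b,300,120,110,130,3.6),f(a,300,160,110,130,3.6)]))
E
```

```text
5.65 [ 0.5907045  -0.00901818  0.20732367] [-1.40111838e-03  6.39323066e-01  7.68936963e-01 -3.54365660e-05] [-1.33897770e-01  3.14638825e-01  1.50885714e+00  1.47370584e-03
  1.32050920e+00 -3.17824009e-01] 0.04047819299186007
[[344.55132547 172.39325663]
 [343.52911874 213.85852164]] [[355.7946304  212.12164125]]
```

View pics/c2.png

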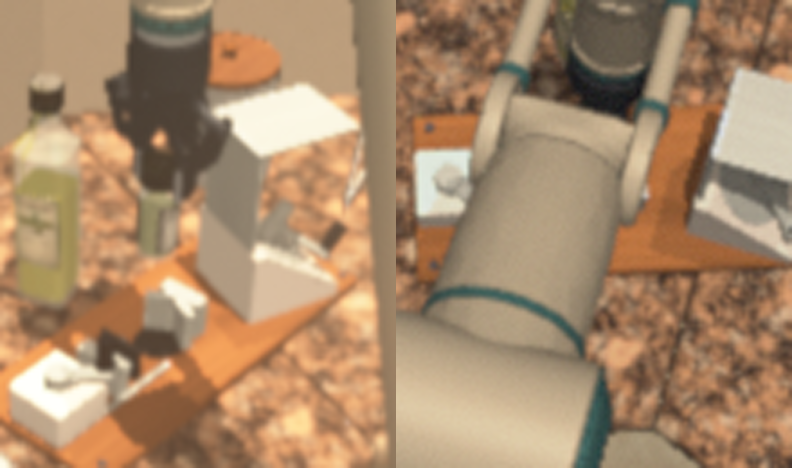

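The seat in the scene crop is at (156,340), i.e. pixel (343.0,214.1), against a predicted (343.5,213.9). The jar hangs upright above it, so I'll lower it.

send_rows:
  increments:
    - {"gripper": 0.5, "linear": [0.001, 0, -0.03], "delta_rot": [0, 0, 0]}
    - {"gripper": 0.5, "linear": [0.001, 0, -0.06], "delta_rot": [0, 0, 0]}
    - {"gripper": 0.5, "linear": [0.001, 0, -0.085], "delta_rot": [0, 0, 0]}
    - {"gripper": 0.5, "linear": [0.001, 0, -0.105], "delta_rot": [0, 0, 0]}
    - {"gripper": 0.5, "linear": [0.001, 0, -0.115], "delta_rot": [0, 0, 0]}
    - {"gripper": 0.5, "linear": [0.001, 0, -0.118], "delta_rot": [0, 0, 0]}
    - {"gripper": 0.5, "linear": [0.001, 0, -0.12], "delta_rot": [0, 0, 0]}
    - {"gripper": 0.5, "linear": [0.001, 0, -0.121], "delta_rot": [0, 0, 0]}

```text
clock: 6.55
position: [0.5933, -0.0098, 0.0883]
ee_rot: [0.001, 0.639, 0.769, 0.001]
contact_force: [0.6, -0.7, -0.9]
width: 0.0405
gripper_force: 26.7
```

```bash
python3 - <<'E'
from h import *
s=get_state();print(s['clock'],s['position'],s['contact_force'],s['width'])
E
```

```text
6.55 [ 0.59333025 -0.0097504   0.0883003 ] [ 0.59710539 -0.65035434 -0.8559199 ] 0.040481045850356584
```

send_rows:
  increments:
    - {"gripper": 0.5, "linear": [0, 0, -0.001], "delta_rot": [0, 0, 0]}
    - {"gripper": 0.5, "linear": [0, 0, -0.002], "delta_rot": [0, 0, 0]}
    - {"gripper": 0.5, "linear": [0, 0, -0.003], "delta_rot": [0, 0, 0]}
    - {"gripper": 0.5, "linear": [0, 0, -0.003], "delta_rot": [0, 0, 0]}

```text
clock: 6.95
position: [0.5929, -0.0101, 0.085]
ee_rot: [0.001, 0.639, 0.769, 0.0]
contact_force: [0.6, 0.2, 1.6]
width: 0.0404
gripper_force: 26.5
```

send_rows:
  increments:
    - {"gripper": -0.1, "linear": [0, 0, 0], "delta_rot": [0, 0, 0]}
    - {"gripper": -0.3, "linear": [0, 0, 0], "delta_rot": [0, 0, 0]}
    - {"gripper": -0.6, "linear": [0, 0, 0], "delta_rot": [0, 0, 0]}
    - {"gripper": -0.6, "linear": [0, 0, 0], "delta_rot": [0, 0, 0]}
    - {"gripper": -0.6, "linear": [0, 0, 0], "delta_rot": [0, 0, 0]}
    - {"gripper": -0.6, "linear": [0, 0, 0.03], "delta_rot": [0, 0, 0]}
    - {"gripper": -0.6, "linear": [0, 0, 0.07], "delta_rot": [0, 0, 0]}
    - {"gripper": -0.6, "linear": [0, 0, 0.12], "delta_rot": [0, 0, 0]}

```text
clock: 7.75
position: [0.5912, -0.0098, 0.2038]
ee_rot: [-0.002, 0.639, 0.769, -0.001]
contact_force: [1.8, 0.2, -0.2]
width: 0.0682
gripper_force: 0.0
```

send_rows:
  increments:
    - {"gripper": -0.6, "linear": [-0.03, 0.04, 0.0], "delta_rot": [0, 0, 0]}
    - {"gripper": -0.6, "linear": [-0.045, 0.08, 0.0], "delta_rot": [0, 0, 0]}
    - {"gripper": -0.6, "linear": [-0.0475, 0.1025, 0], "delta_rot": [0, 0, 0]}
    - {"gripper": -0.6, "linear": [-0.0475, 0.1025, 0], "delta_rot": [0, 0, 0]}
    - {"gripper": -0.6, "linear": [-0.0475, 0.1025, 0], "delta_rot": [0, 0, 0]}

```text
clock: 8.25
position: [0.5451, 0.0925, 0.2044]
ee_rot: [0.0, 0.639, 0.77, -0.0]
contact_force: [0.0, -1.0, -0.2]
width: 0.0683
gripper_force: 0.0
```

```bash
python3 - <<'E'
from h import *
s=get_state();print(s['clock'],s['position'],s['width'],s['qpos'])
b=shot('scene','s3');a=shot('top','t3')
f=lambda d,x,y,w,h,k:cv2.resize(d['pixels'][y:y+h,x:x+w],None,fx=k,fy=k,interpolation=cv2.INTER_CUBIC)
cv2.imwrite('pics/c3.png',np.hstack([f(b,300,140,100,110,4),f(a,300,160,100,110,4)]))
ang=lambda t:np.array([.566,.132,.095])+.045*np.array([np.cos(.185)*-np.sin(t)+np.sin(.185)*np.cos(t),np.sin(.185)*-np.sin(t)-np.cos(.185)*np.cos(t),0])
for t in(0,.67,1.05,3.4):print(t,ang(t).round(4))
print('scene grip pred',proj(b,[ang(.67),s['position'],[.592,-.01,.12],[.592,-.01,.015]]),)
E
```

```text
8.25 [0.54507998 0.09253382 0.20439848] 0.06833293305648509 [ 4.28838073e-02  2.59122360e-01  1.59724320e+00 -9.12772782e-04
  1.28477402e+00 -1.42224086e-01]
0 [0.5743 0.0878 0.095 ]
0.67 [0.545  0.0922 0.095 ]
1.05 [0.5318 0.1028 0.095 ]
3.4 [0.5693 0.1769 0.095 ]
scene grip pred [[328.95763964 215.73437693]
 [329.30870245 190.26198003]
 [343.63588959 192.28179884]
 [342.64162322 214.64453932]]
```

View pics/c3.png

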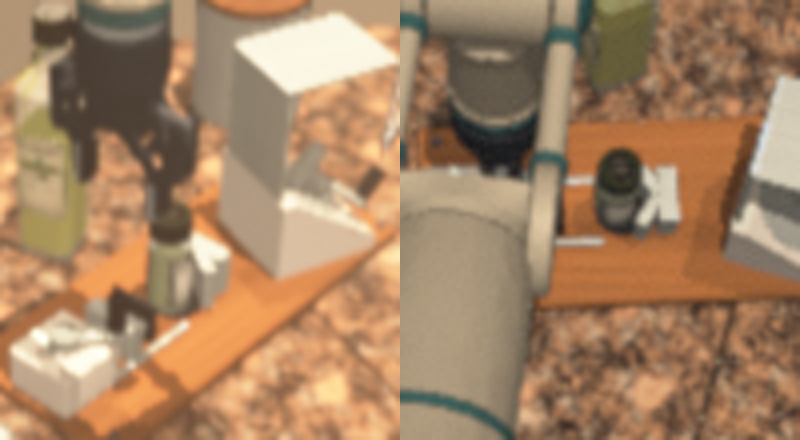

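The jar stands upright on the seat beside the V, with its cap at scene crop (170,225). The grip looks to be at scene crop (100,308), about 4 px left of the prediction, so I'll check it numerically before descending.

```bash
python3 - <<'E'
from h import *
a=load('t0');b0=load('s0');b=load('s3')
print(onz(a,324.3,214.3,.092).round(4),onz(a,324.7,213.1,.1).round(4))
print(tri(a,(324.3,214.3),b0,(325,216.5)))
print('axis scene',proj(b,[[.566,.132,.06],[.566,.132,.08]]))
print(proj(a,[[.566,.132,.08]]))
f=lambda d,x,y,w,h,k:cv2.resize(d['pixels'][y:y+h,x:x+w],None,fx=k,fy=k,interpolation=cv2.INTER_CUBIC)
cv2.imwrite('pics/c4.png',np.hstack([f(b0,296,196,50,50,8),f(a,300,195,50,50,8)]))
cv2.imwrite('pics/c5.png',np.hstack([f(b0,355,140,50,60,8),f(a,375,170,50,60,8)]))
E
```

```text
[0.5435 0.0942 0.092 ] [0.5455 0.093  0.1   ]
(array([0.5500521 , 0.09817016, 0.08803411]), np.float64(0.012254410344007104))
axis scene [[315.98721287 224.75350698]
 [315.95103085 220.40548002]]
[[314.82336063 208.03943992]]
```

View pics/c4.png

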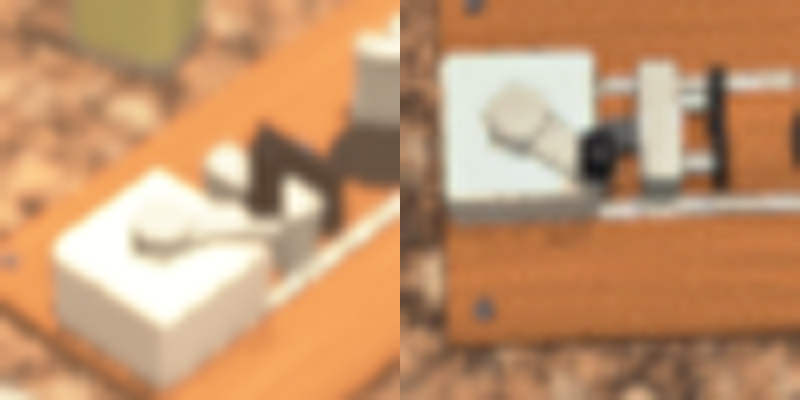

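View pics/c5.png

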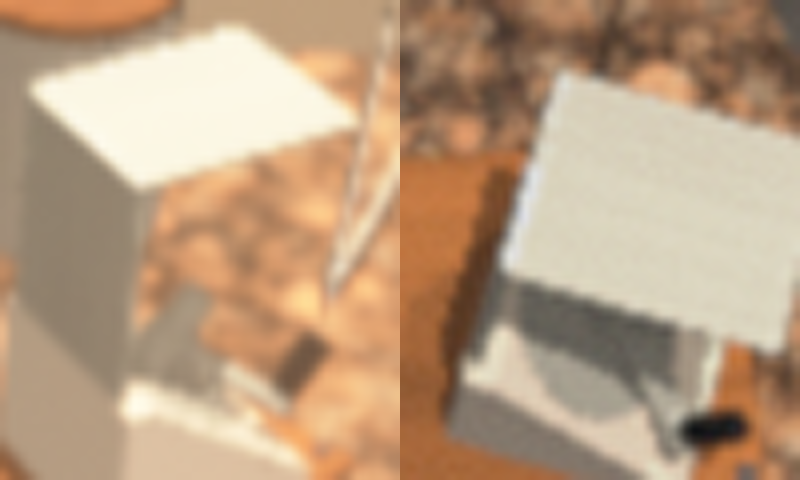

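The grip in the enlarged scene view is at (328.7,216.2), against a predicted (329.0,215.7), so it matches. The earlier dark blob was the spring boss. The lever post is at top (414.0,223.1) and scene (392.7,184.9). Next I'll descend on the crank grip.

send_rows:
  increments:
    - {"gripper": -0.5, "linear": [0, 0, -0.04], "delta_rot": [0, 0, 0]}
    - {"gripper": -0.5, "linear": [0, 0, -0.08], "delta_rot": [0, 0, 0]}
    - {"gripper": -0.5, "linear": [0, 0, -0.11], "delta_rot": [0, 0, 0]}
    - {"gripper": -0.5, "linear": [0, 0, -0.124], "delta_rot": [0, 0, 0]}
    - {"gripper": -0.5, "linear": [0, 0, -0.126], "delta_rot": [0, 0, 0]}
    - {"gripper": 0.3, "linear": [0, 0, -0.126], "delta_rot": [0, 0, 0]}
    - {"gripper": 0.8, "linear": [0, 0, -0.126], "delta_rot": [0, 0, 0]}
    - {"gripper": 0.8, "linear": [0, 0, -0.126], "delta_rot": [0, 0, 0]}
  newtons: 20

```text
clock: 9.15
position: [0.546, 0.0923, 0.0796]
ee_rot: [0.001, 0.639, 0.769, 0.001]
contact_force: [-4.3, -0.4, 3.7]
width: 0.0208
gripper_force: 2.2
```

send_rows:
  increments:
    - {"gripper": 0.8, "linear": [0, 0, 0], "delta_rot": [0, 0, 0]}
    - {"gripper": 0.8, "linear": [0, 0, 0], "delta_rot": [0, 0, 0]}
    - {"gripper": 0.8, "linear": [0, 0, 0], "delta_rot": [0, 0, 0]}
    - {"gripper": 0.8, "linear": [0, 0, 0], "delta_rot": [0, 0, 0]}

```text
clock: 9.55
position: [0.5454, 0.0922, 0.0795]
ee_rot: [0.001, 0.639, 0.769, 0.0]
contact_force: [-1.9, -1.9, 6.6]
width: 0.0173
gripper_force: 21.5
```

```bash
python3 - <<'E'
from h import *
s=get_state();print(s['clock'],s['position'],s['width'],s['contact_force'])
ang=lambda t:np.array([.566,.132,.095])+.045*np.array([np.cos(.185)*-np.sin(t)+np.sin(.185)*np.cos(t),np.sin(.185)*-np.sin(t)-np.cos(.185)*np.cos(t),0])
p=s['position']; d=p[:2]-[.566,.132]; c,sn=np.cos(.185),np.sin(.185)
t0=np.arctan2(-(d[0]*c+d[1]*sn),-(-d[0]*sn+d[1]*c)); print('t0',t0,np.linalg.norm(d))
ts=np.linspace(.67,3.4,17)
for t in ts: print(round(t,2),(ang(t)-ang(.67))[:2].round(4))
# lever
a=load('t0');b=load('s0')
print('post',tri(a,(414.0,223.1),b,(392.7,184.9)))
A=lambda x,y:(375+(x-400)/8-.4,170+y/8-.4)
for n,q in[('gNearL',(503,268)),('gNearR',(783,350)),('gFarL',(565,72))]: print(n,onz(a,*A(*q),.222).round(4))
S=lambda x,y:(355+x/8-.4,140+y/8-.4)
for n,q in[('sL',(30,92)),('snear',(137,187)),('sfarR',(357,122)),('sfarL',(237,22))]: print(n,onz(b,*S(*q),.222).round(4))
E
```

```text
9.55 [0.54541167 0.09219518 0.07945315] 0.017261052360091653 [-1.93349299 -1.93248501  6.55800362]
t0 0.6623381624390666 0.0448140912744627
0.67 [0. 0.]
0.84 [-0.0065  0.0041]
1.01 [-0.0121  0.0093]
1.18 [-0.0168  0.0154]
1.35 [-0.0204  0.0222]
1.52 [-0.0228  0.0294]
1.69 [-0.0239  0.037 ]
1.86 [-0.0238  0.0447]
2.04 [-0.0223  0.0522]
2.21 [-0.0195  0.0594]
2.38 [-0.0156  0.066 ]
2.55 [-0.0107  0.0718]
2.72 [-0.0048  0.0767]
2.89 [0.0019 0.0806]
3.06 [0.0091 0.0832]
3.23 [0.0166 0.0846]
3.4 [0.0243 0.0847]
post (array([ 0.55858108, -0.22465341,  0.07816236]), np.float64(0.0037526524660405104))
gNearL [ 0.5682 -0.1123  0.222 ]
gNearR [ 0.5491 -0.2278  0.222 ]
gFarL [ 0.6581 -0.1291  0.222 ]
sL [ 0.6491 -0.1212  0.222 ]
snear [ 0.5624 -0.1073  0.222 ]
sfarR [ 0.5423 -0.2218  0.222 ]
sfarL [ 0.6378 -0.2394  0.222 ]
```

The grip is held at radius 44.8 mm and angle 0.66. Now I'll crank along the arc.

send_rows:
  increments:
    - {"gripper": 0.8, "linear": [-0.0065, 0.0041, 0], "delta_rot": [0, 0, 0]}
    - {"gripper": 0.8, "linear": [-0.0121, 0.0093, 0], "delta_rot": [0, 0, 0]}
    - {"gripper": 0.8, "linear": [-0.0168, 0.0154, 0], "delta_rot": [0, 0, 0]}
    - {"gripper": 0.8, "linear": [-0.0204, 0.0222, 0], "delta_rot": [0, 0, 0]}
    - {"gripper": 0.8, "linear": [-0.0228, 0.0294, 0], "delta_rot": [0, 0, 0]}
    - {"gripper": 0.8, "linear": [-0.0239, 0.037, 0], "delta_rot": [0, 0, 0]}
    - {"gripper": 0.8, "linear": [-0.0238, 0.0447, 0], "delta_rot": [0, 0, 0]}
    - {"gripper": 0.8, "linear": [-0.0223, 0.0522, 0], "delta_rot": [0, 0, 0]}

```text
clock: 10.35
position: [0.522, 0.1445, 0.0794]
ee_rot: [0.0, 0.639, 0.769, -0.0]
contact_force: [-2.9, -2.1, 7.6]
width: 0.0173
gripper_force: 21.7
```

send_rows:
  increments:
    - {"gripper": 0.8, "linear": [0.0028, 0.0072, 0], "delta_rot": [0, 0, 0]}
    - {"gripper": 0.8, "linear": [0.0067, 0.0138, 0], "delta_rot": [0, 0, 0]}
    - {"gripper": 0.8, "linear": [0.0116, 0.0196, 0], "delta_rot": [0, 0, 0]}
    - {"gripper": 0.8, "linear": [0.0175, 0.0245, 0], "delta_rot": [0, 0, 0]}
    - {"gripper": 0.8, "linear": [0.0242, 0.0284, 0], "delta_rot": [0, 0, 0]}
    - {"gripper": 0.8, "linear": [0.0314, 0.031, 0], "delta_rot": [0, 0, 0]}

```text
clock: 10.95
position: [0.5536, 0.1761, 0.0794]
ee_rot: [-0.0, 0.639, 0.769, -0.0]
contact_force: [-3.1, -1.6, 6.7]
width: 0.0174
gripper_force: 21.7
```

send_rows:
  increments:
    - {"gripper": 0.8, "linear": [0.0038, 0.0009, 0], "delta_rot": [0, 0, 0]}
    - {"gripper": 0.8, "linear": [0.0075, 0.0014, 0], "delta_rot": [0, 0, 0]}
    - {"gripper": 0.8, "linear": [0.0115, 0.0016, 0], "delta_rot": [0, 0, 0]}
    - {"gripper": 0.8, "linear": [0.0152, 0.0015, 0], "delta_rot": [0, 0, 0]}
    - {"gripper": 0.8, "linear": [0.0152, 0.0015, 0], "delta_rot": [0, 0, 0]}
    - {"gripper": 0.8, "linear": [0.0152, 0.0015, 0], "delta_rot": [0, 0, 0]}

```text
clock: 11.55
position: [0.569, 0.1775, 0.0794]
ee_rot: [-0.0, 0.639, 0.769, 0.0]
contact_force: [-2.6, -0.7, 7.0]
width: 0.0172
gripper_force: 21.6
```

```bash
cat >> h.py <<'E'
def lever(P0,w=.185):
    th=np.radians(-110)+w; h=np.array([np.cos(th),np.sin(th),0]);k=np.array([0,0,1.]);c,s=np.cos(np.radians(35)),np.sin(np.radians(35))
    z=s*h+c*k;x=-c*h+s*k;y=np.cross(z,x)
    r=lambda t:np.cos(3*np.pi/4+t)*x+np.sin(3*np.pi/4+t)*y
    A=P0-.06*r(0); return A,x,y,z,r
E
python3 - <<'E'
from h import *
s=get_state();p=s['position'];print(s['clock'],p,s['width'],s['contact_force'])
d=p[:2]-[.566,.132]; c,sn=np.cos(.185),np.sin(.185)
print('t',np.arctan2(-(d[0]*c+d[1]*sn),-(-d[0]*sn+d[1]*c))%6.283,np.linalg.norm(d))
P=np.array([.5590,-.2255,.080]); A,x,y,z,r=lever(P); print('axis',A,'face',A-.042*z,'z',z)
O=np.array([.5935,-.0155,0]);R=np.array([[c,sn,0],[-sn,c,0],[0,0,1]]);print('axis in clamp',R@(A-O))
G=np.array([.593,-.233,.222]);print('guard edge in lever frame',np.array([x,y,z])@(G-A))
for t in(0,.8,1.6):print(t,A+.06*r(t))
E
```

```text
11.55 [0.56903685 0.17751443 0.07940791] 0.01722929097765868 [-2.6021292  -0.71587976  6.99108517]
t 3.3930314306681253 0.045615633281476775
axis [ 0.60653302 -0.19814256  0.10433479] face [ 0.6104677  -0.17437584  0.0699304 ] z [-0.0936827  -0.56587409  0.81915204]
axis in clamp [-0.02078583 -0.18192337  0.10433479]
guard edge in lever frame [0.03750926 0.007658   0.11737843]
0 [ 0.559  -0.2255  0.08  ]
0.8 [ 0.59937063 -0.24676959  0.06992387]
1.6 [ 0.64408587 -0.23854268  0.08072094]
```

The crank is at about 3.39. I'll release it, lift off, check the clamp and plan the lever poses.

send_rows:
  increments:
    - {"gripper": 0.2, "linear": [0, 0, 0], "delta_rot": [0, 0, 0]}
    - {"gripper": 0.0, "linear": [0, 0, 0], "delta_rot": [0, 0, 0]}
    - {"gripper": 0.0, "linear": [0, 0, 0], "delta_rot": [0, 0, 0]}
    - {"gripper": 0.0, "linear": [0, 0, 0.03], "delta_rot": [0, 0, 0]}
    - {"gripper": 0.0, "linear": [0, 0, 0.07], "delta_rot": [0, 0, 0]}
    - {"gripper": 0.0, "linear": [-0.02, -0.02, 0.12], "delta_rot": [0, 0, 0]}
    - {"gripper": 0.0, "linear": [-0.04, -0.04, 0.17], "delta_rot": [0, 0, 0]}
    - {"gripper": 0.0, "linear": [-0.06, -0.06, 0.21], "delta_rot": [0, 0, 0]}

```text
clock: 12.35
position: [0.5144, 0.1224, 0.2784]
ee_rot: [0.0, 0.639, 0.769, 0.0]
contact_force: [1.0, -0.7, 0.7]
width: 0.0429
gripper_force: 0.0
```

send_rows:
  increments:
    - {"gripper": 0.0, "linear": [-0.02, -0.05, 0.03], "delta_rot": [0, 0, 0]}
    - {"gripper": 0.0, "linear": [-0.04, -0.1, 0.06], "delta_rot": [0, 0, 0]}
    - {"gripper": 0.0, "linear": [-0.06, -0.15, 0.07], "delta_rot": [0, 0, 0]}
    - {"gripper": 0.0, "linear": [-0.06, -0.2, 0.07], "delta_rot": [0, 0, 0]}
    - {"gripper": 0.0, "linear": [-0.06, -0.25, 0.07], "delta_rot": [0, 0, 0]}
    - {"gripper": 0.0, "linear": [-0.06, -0.3, 0.07], "delta_rot": [0, 0, 0]}
    - {"gripper": 0.0, "linear": [-0.06, -0.35, 0.07], "delta_rot": [0, 0, 0]}
    - {"gripper": 0.0, "linear": [-0.06, -0.4, 0.07], "delta_rot": [0, 0, 0]}

```text
clock: 13.15
position: [0.4545, -0.2543, 0.3469]
ee_rot: [0.0, 0.639, 0.769, 0.0]
contact_force: [1.5, 0.2, 0.6]
width: 0.0425
gripper_force: 0.0
```

```bash
python3 - <<'E'
from h import *
from scipy.spatial.transform import Rotation as Ro
s=get_state();p=s['position'];print(s['clock'],p,s['width'],s['qpos'])
b=shot('scene','s4');a=shot('top','t4')
f=lambda d,x,y,w,h,k:cv2.resize(d['pixels'][y:y+h,x:x+w],None,fx=k,fy=k,interpolation=cv2.INTER_CUBIC)
cv2.imwrite('pics/c6.png',np.vstack([np.hstack([f(b,305,170,80,60,5),f(a,305,180,80,60,5)]),np.hstack([f(b,360,150,80,60,5),f(a,375,180,80,60,5)])]))
P=np.array([.5590,-.2255,.080]);A,x,y,z,r=lever(P)
q=s['ee_rot'];R0=Ro.from_quat([q[1],q[2],q[3],q[0]])
Y=np.cross(z,r(0));Z=-z;R1=Ro.from_matrix(np.c_[np.cross(Y,Z),Y,Z])
print('rv',(R1*R0.inv()).as_rotvec(),'goal',P-.003*z,'pre',P+.1*z)
E
```

```text
13.15 [ 0.45446937 -0.25427079  0.34693986] 0.04251584507966075 [-6.44175184e-01  1.48375900e-01  1.39336621e+00  5.84310138e-04
  1.59896055e+00 -8.27796091e-01]
rv [ 0.59310321  0.25310489 -1.0958188 ] goal [ 0.55928105 -0.22380238  0.07754254] pre [ 0.54963173 -0.28208741  0.1619152 ]
```

View pics/c6.png

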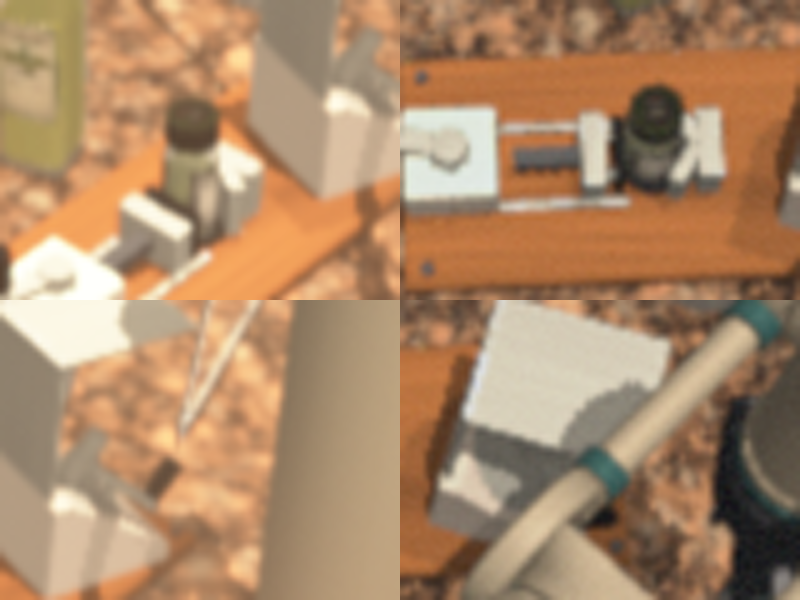

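The jar is upright and clamped between the pad and the V, at crop top view (655,140). The lever post is unchanged at scene (392.6,185.6). Next I'll tilt the tool to the lever's axis.

send_rows:
  increments:
    - {"gripper": 0.0, "linear": [0.01, -0.03, -0.01], "delta_rot": [0.066, 0.028, -0.122]}
    - {"gripper": 0.0, "linear": [0.02, -0.05, -0.01], "delta_rot": [0.132, 0.056, -0.244]}
    - {"gripper": 0.0, "linear": [0.03, -0.08, -0.02], "delta_rot": [0.198, 0.084, -0.365]}
    - {"gripper": 0.0, "linear": [0.04, -0.08, -0.03], "delta_rot": [0.264, 0.112, -0.487]}
    - {"gripper": 0.0, "linear": [0.05, -0.08, -0.04], "delta_rot": [0.33, 0.141, -0.609]}
    - {"gripper": 0.0, "linear": [0.06, -0.08, -0.05], "delta_rot": [0.395, 0.169, -0.731]}
    - {"gripper": 0.0, "linear": [0.06, -0.08, -0.06], "delta_rot": [0.461, 0.197, -0.852]}
    - {"gripper": 0.0, "linear": [0.06, -0.08, -0.06], "delta_rot": [0.527, 0.225, -0.974]}

```text
clock: 14.05
position: [0.5153, -0.3316, 0.2847]
ee_rot: [-0.244, 0.895, 0.352, 0.124]
contact_force: [-0.5, -0.3, -0.7]
width: 0.0424
gripper_force: 0.0
```

```bash
cat > lv.py <<'E'
from h import *
from scipy.spatial.transform import Rotation as Ro
import sys
P=np.array([.5590,-.2255,.080]);A,x,y,z,r=lever(P)
def goal(t,h,lag=0):
    Y=np.cross(z,r(t));return A+.06*r(t)+h*z,Ro.from_matrix(np.c_[np.cross(Y,-z),Y,-z])
def rel(*gs):
    s=get_state();q=s['ee_rot'];R0=Ro.from_quat([q[1],q[2],q[3],q[0]]);p=s['position']
    print(s['clock'],p.round(4),'q',s['qpos'].round(2),'w',s['width'],'F',s['contact_force'].round(1))
    print('lever frame',(np.array([x,y,z])@(p-A)).round(4))
    for g in gs:
        P1,R1=goal(*g); print(g,(P1-p).round(4),(R1*R0.inv()).as_rotvec().round(3))
E
python3 -c "
from lv import *
rel((0,.1),(0,-.003))"
```

```text
14.05 [ 0.5153 -0.3316  0.2847] q [-0.91  0.5   1.15  0.39  1.89 -0.04] w 0.0424041623558364 F [-0.5 -0.3 -0.7]
lever frame [-0.0166  0.0682  0.2318]
(0, 0.1) [ 0.0343  0.0495 -0.1228] [ 0.06   0.024 -0.118]
(0, -0.003) [ 0.044   0.1078 -0.2072] [ 0.06   0.024 -0.118]
```

send_rows:
  increments:
    - {"gripper": 0.0, "linear": [0.01, 0.015, -0.04], "delta_rot": [0.03, 0.012, -0.059]}
    - {"gripper": 0.0, "linear": [0.02, 0.03, -0.08], "delta_rot": [0.06, 0.024, -0.118]}
    - {"gripper": 0.0, "linear": [0.034, 0.05, -0.123], "delta_rot": [0.06, 0.024, -0.118]}
    - {"gripper": 0.0, "linear": [0.034, 0.05, -0.123], "delta_rot": [0.06, 0.024, -0.118]}
    - {"gripper": 0.0, "linear": [0.037, 0.067, -0.147], "delta_rot": [0.06, 0.024, -0.118]}
    - {"gripper": 0.0, "linear": [0.041, 0.087, -0.177], "delta_rot": [0.06, 0.024, -0.118]}
    - {"gripper": 0.0, "linear": [0.041, 0.087, -0.177], "delta_rot": [0.06, 0.024, -0.118]}

```text
clock: 14.75
position: [0.5545, -0.242, 0.1081]
ee_rot: [-0.268, 0.907, 0.295, 0.136]
contact_force: [-0.5, 0.0, -0.3]
width: 0.0429
gripper_force: 0.0
```

```bash
python3 -c "
from lv import *
rel((0,.02),(0,-.003))
b=shot('scene','s5')
print(proj(b,[P+.014*z,P-.02*z, get_state()['position']]))
g=b['pixels'][165:205,370:420].max(2)
print(g[8:32:1,8:44:1])"
```

```text
14.75 [ 0.5545 -0.242   0.1081] q [-0.81  0.58  1.5   0.47  1.48 -0.01] w 0.04291657666859931 F [-0.5  0.  -0.3]
lever frame [-0.0403  0.0442  0.0328]
(0, 0.02) [ 0.0027  0.0052 -0.0117] [ 0.001 -0.001 -0.007]
(0, -0.003) [ 0.0048  0.0182 -0.0305] [ 0.001 -0.001 -0.007]
[[394.4333701  181.20216846]
 [389.44551715 188.45511134]
 [397.37864399 176.58214849]]
[[213 221 224 226 221 207 185 166 166 186 203 208 210 213 219 219 210 189
  169 157 166 172 141 113 106 111 127 139 130 124 129 142 157 160 150 154]
 [198 210 221 225 225 217 195 181 184 198 198 193 198 211 222 225 215 183
  168 164 172 151 121 109 109 122 137 137 129 127 130 139 151 154 148 155]
 [177 188 204 215 220 211 196 191 198 208 203 192 204 225 239 243 233 188
  175 177 160 128 110 108 120 143 147 141 137 139 141 141 142 143 145 156]
 [163 166 174 188 198 192 186 188 196 211 218 215 227 243 250 252 247 207
  191 183 143 114 110 116 142 168 157 145 144 150 152 143 136 136 145 159]
 [163 164 166 178 194 187 177 173 181 200 215 224 238 249 253 253 251 221
  210 187 147 122 115 133 171 189 163 147 145 150 154 146 136 136 147 1
[... 2135 characters left out ...]
 229 218 201 180 172 171 172
  173 169 168 165 158 154 154 154 150 149 153 155 158 157 152 160 172 182]
 [236 244 244 241 243 246 248 248 242 230 230 236 238 228 209 183 172 173
  171 167 163 154 146 144 143 142 139 136 135 138 145 152 153 161 173 184]
 [223 227 231 235 243 247 249 250 247 236 231 232 240 238 224 187 165 163
  164 162 156 146 135 133 134 134 134 131 129 131 139 146 153 163 175 185]
 [219 219 220 223 227 233 238 244 247 247 245 239 242 237 210 172 151 147
  156 153 144 137 129 128 129 129 130 128 125 129 137 145 153 165 177 186]
 [219 219 219 219 219 221 223 227 234 241 243 246 248 242 213 171 144 143
  157 149 140 132 128 128 128 127 126 124 124 127 135 144 155 167 177 186]]
```

The post's dark pixels run from (393,182) to (390.5,188), and I predicted (394,181) to (389,188). The post sits between the fingers' approach lines, so I'll descend and narrow the gap.

send_rows:
  increments:
    - {"gripper": 0.0, "linear": [0.003, 0.009, -0.015], "delta_rot": [0, 0, 0]}
    - {"gripper": 0.0, "linear": [0.005, 0.019, -0.032], "delta_rot": [0, 0, 0]}
    - {"gripper": 0.0, "linear": [0.005, 0.019, -0.032], "delta_rot": [0, 0, 0]}
    - {"gripper": 0.2, "linear": [0.005, 0.019, -0.032], "delta_rot": [0, 0, 0]}
    - {"gripper": 0.4, "linear": [0.005, 0.019, -0.032], "delta_rot": [0, 0, 0]}
    - {"gripper": 0.4, "linear": [0.005, 0.019, -0.032], "delta_rot": [0, 0, 0]}
  newtons: 20

```text
clock: 15.4
position: [0.5614, -0.2275, 0.079]
ee_rot: [-0.264, 0.908, 0.294, 0.138]
contact_force: [0.2, 0.7, 0.5]
width: 0.0257
gripper_force: 0.0
```

```bash
python3 -c "
from lv import *
rel(*[(t,-.004) for t in np.arange(0,1.01,.14)])"
```

```text
15.4 [ 0.5614 -0.2275  0.079 ] q [-0.79  0.6   1.54  0.49  1.4  -0.03] w 0.02569566511344177 F [0.2 0.7 0.5]
lever frame [-0.0443  0.0398  0.0001]
(np.float64(0.0), -0.004) [-0.002   0.0043 -0.0023] [ 0.007  0.006 -0.004]
(np.float64(0.14), -0.004) [ 0.0035 -0.0012 -0.0055] [-0.006 -0.073  0.111]
(np.float64(0.28), -0.004) [ 0.0098 -0.006  -0.0081] [-0.019 -0.152  0.226]
(np.float64(0.42000000000000004), -0.004) [ 0.0169 -0.0101 -0.0101] [-0.033 -0.231  0.341]
(np.float64(0.56), -0.004) [ 0.0245 -0.0134 -0.0115] [-0.046 -0.31   0.456]
(np.float64(0.7000000000000001), -0.004) [ 0.0325 -0.0158 -0.0123] [-0.059 -0.389  0.571]
(np.float64(0.8400000000000001), -0.004) [ 0.0407 -0.0173 -0.0123] [-0.073 -0.467  0.686]
(np.float64(0.9800000000000001), -0.004) [ 0.0491 -0.0178 -0.0117] [-0.086 -0.546  0.801]
```

send_rows:
  increments:
    - {"gripper": 0.4, "linear": [0.0015, -0.001, -0.004], "delta_rot": [-0.006, -0.073, 0.111]}
    - {"gripper": 0.4, "linear": [0.0085, -0.006, -0.007], "delta_rot": [-0.019, -0.152, 0.226]}
    - {"gripper": 0.4, "linear": [0.016, -0.01, -0.009], "delta_rot": [-0.033, -0.231, 0.341]}
    - {"gripper": 0.4, "linear": [0.0235, -0.0134, -0.0105], "delta_rot": [-0.046, -0.31, 0.456]}
    - {"gripper": 0.4, "linear": [0.032, -0.0158, -0.0115], "delta_rot": [-0.059, -0.389, 0.571]}
    - {"gripper": 0.4, "linear": [0.04, -0.0173, -0.0118], "delta_rot": [-0.073, -0.467, 0.686]}
    - {"gripper": 0.4, "linear": [0.0485, -0.0178, -0.0112], "delta_rot": [-0.086, -0.546, 0.801]}

```text
clock: 16.1
position: [0.601, -0.242, 0.0681]
ee_rot: [-0.18, 0.66, 0.688, 0.243]
contact_force: [-17.4, -0.7, 9.6]
width: 0.0256
gripper_force: 10.9
```

```bash
python3 -c "
from lv import *
rel(*[(t,-.003) for t in np.arange(.98,1.83,.12)])"
```

```text
16.1 [ 0.601  -0.242   0.0681] q [-0.76  0.67  1.42  0.49  1.46 -0.96] w 0.025613229531451908 F [-17.4  -0.7   9.6]
lever frame [-0.057  -0.0017 -0.0044]
(np.float64(0.98), -0.003) [ 0.0094 -0.0039  0.0001] [-0.006 -0.015 -0.015]
(np.float64(1.1), -0.003) [ 0.0165 -0.0036  0.0011] [-0.016 -0.083  0.083]
(np.float64(1.2200000000000002), -0.003) [ 0.0235 -0.0025  0.0026] [-0.026 -0.151  0.181]
(np.float64(1.3400000000000003), -0.003) [ 0.0302 -0.0008  0.0046] [-0.036 -0.219  0.279]
(np.float64(1.4600000000000004), -0.003) [0.0365 0.0016 0.0069] [-0.046 -0.287  0.378]
(np.float64(1.5800000000000005), -0.003) [0.0424 0.0046 0.0097] [-0.056 -0.355  0.476]
(np.float64(1.7000000000000006), -0.003) [0.0478 0.0082 0.0128] [-0.065 -0.423  0.574]
(np.float64(1.8200000000000007), -0.003) [0.0526 0.0124 0.0162] [-0.075 -0.491  0.673]
```

The ramp resists with about 17 N and the tool lags by 9 mm, as a compliant arm would. I'll continue along the arc and watch it.

send_rows:
  increments:
    - {"gripper": 0.4, "linear": [0.0035, 0.0002, 0.0005], "delta_rot": [-0.005, -0.034, 0.049]}
    - {"gripper": 0.4, "linear": [0.007, 0.0003, 0.001], "delta_rot": [-0.01, -0.068, 0.098]}
    - {"gripper": 0.4, "linear": [0.0105, 0.0008, 0.0017], "delta_rot": [-0.015, -0.102, 0.147]}
    - {"gripper": 0.4, "linear": [0.014, 0.0014, 0.0025], "delta_rot": [-0.02, -0.136, 0.196]}
    - {"gripper": 0.4, "linear": [0.0175, 0.002, 0.0035], "delta_rot": [-0.025, -0.17, 0.245]}
    - {"gripper": 0.4, "linear": [0.021, 0.003, 0.0045], "delta_rot": [-0.03, -0.204, 0.294]}

```text
clock: 16.7
position: [0.6239, -0.2429, 0.0713]
ee_rot: [-0.13, 0.529, 0.794, 0.27]
contact_force: [-15.0, -7.0, 6.2]
width: 0.0255
gripper_force: 7.3
```

```bash
python3 -c "
from lv import *
rel(*[(t,-.003) for t in np.arange(1.34,1.9,.12)])"
```

```text
16.7 [ 0.6239 -0.2429  0.0713] q [-0.74  0.69  1.38  0.49  1.47 -1.29] w 0.025519944725609513 F [-15.   -7.    6.2]
lever frame [-0.0528 -0.0244 -0.0034]
(np.float64(1.34), -0.003) [0.0073 0.0001 0.0014] [-0.    -0.012 -0.008]
(np.float64(1.46), -0.003) [0.0136 0.0025 0.0037] [-0.011 -0.08   0.09 ]
(np.float64(1.5799999999999998), -0.003) [0.0195 0.0055 0.0065] [-0.021 -0.148  0.189]
(np.float64(1.6999999999999997), -0.003) [0.0249 0.0091 0.0096] [-0.031 -0.216  0.287]
(np.float64(1.8199999999999996), -0.003) [0.0297 0.0133 0.013 ] [-0.042 -0.284  0.386]
```

send_rows:
  increments:
    - {"gripper": 0.4, "linear": [0.0032, 0.0012, 0.0012], "delta_rot": [-0.005, -0.034, 0.049]}
    - {"gripper": 0.4, "linear": [0.0063, 0.0024, 0.0023], "delta_rot": [-0.01, -0.068, 0.098]}
    - {"gripper": 0.4, "linear": [0.0093, 0.0039, 0.0037], "delta_rot": [-0.015, -0.102, 0.147]}
    - {"gripper": 0.4, "linear": [0.0122, 0.0054, 0.0051], "delta_rot": [-0.02, -0.136, 0.197]}
    - {"gripper": 0.4, "linear": [0.015, 0.0072, 0.0066], "delta_rot": [-0.025, -0.17, 0.246]}
    - {"gripper": 0.4, "linear": [0.0176, 0.009, 0.0082], "delta_rot": [-0.03, -0.204, 0.295]}
    - {"gripper": 0.4, "linear": [0.0176, 0.009, 0.0082], "delta_rot": [-0.03, -0.204, 0.295]}
    - {"gripper": 0.4, "linear": [0.0176, 0.009, 0.0082], "delta_rot": [-0.03, -0.204, 0.295]}

```text
clock: 17.5
position: [0.648, -0.2325, 0.0797]
ee_rot: [-0.076, 0.381, 0.874, 0.293]
contact_force: [-1.1, 0.4, -0.5]
width: 0.0256
gripper_force: 0.0
```

```bash
python3 -c "
from lv import *
rel(*[(t,-.003) for t in np.arange(1.7,1.9,.1)])
b=shot('scene','s6');a=shot('top','t6')
print(proj(b,[A+.06*r(1.6)+.014*z,A+.06*r(1.6)-.02*z]))
"
```

```text
17.5 [ 0.648  -0.2325  0.0797] q [-0.71  0.7   1.34  0.51  1.48 -1.61] w 0.02559343398860311 F [-1.1  0.4 -0.5]
lever frame [-0.0363 -0.0466 -0.0046]
(np.float64(1.7), -0.003) [ 0.0008 -0.0013  0.0012] [-0.004 -0.004  0.   ]
(np.float64(1.8), -0.003) [0.0048 0.0021 0.004 ] [-0.014 -0.061  0.082]
[[381.49505507 169.75351902]
 [376.76621784 176.81639046]]
```

There is no resistance left and the tool is at 1.70, so the lever is over the crest. I'll back out along the axis and confirm from the images.

send_rows:
  increments:
    - {"gripper": 0.2, "linear": [0, 0, 0], "delta_rot": [0, 0, 0]}
    - {"gripper": 0.2, "linear": [-0.003, -0.017, 0.025], "delta_rot": [0, 0, 0]}
    - {"gripper": 0.2, "linear": [-0.006, -0.04, 0.058], "delta_rot": [0, 0, 0]}
    - {"gripper": 0.2, "linear": [-0.01, -0.063, 0.09], "delta_rot": [0, 0, 0]}
    - {"gripper": 0.2, "linear": [-0.014, -0.085, 0.123], "delta_rot": [0, 0, 0]}
    - {"gripper": 0.2, "linear": [-0.02, -0.12, 0.15], "delta_rot": [0, 0, 0]}
    - {"gripper": 0.2, "linear": [-0.03, -0.16, 0.17], "delta_rot": [0, 0, 0]}
    - {"gripper": 0.2, "linear": [-0.05, -0.2, 0.18], "delta_rot": [0, 0, 0]}

```text
clock: 18.4
position: [0.5986, -0.433, 0.2619]
ee_rot: [-0.074, 0.379, 0.875, 0.292]
contact_force: [0.5, -0.1, 0.0]
width: 0.0343
gripper_force: 0.0
```

send_rows:
  increments:
    - {"gripper": 0.2, "linear": [-0.05, 0, 0.03], "delta_rot": [0, 0, 0]}
    - {"gripper": 0.2, "linear": [-0.1, 0, 0.05], "delta_rot": [0, 0, 0]}
    - {"gripper": 0.2, "linear": [-0.15, 0, 0.05], "delta_rot": [0, 0, 0]}
    - {"gripper": 0.2, "linear": [-0.15, 0, 0.05], "delta_rot": [0, 0, 0]}
    - {"gripper": 0.2, "linear": [-0.15, 0, 0.05], "delta_rot": [0, 0, 0]}

```text
clock: 18.9
position: [0.4464, -0.4326, 0.3103]
ee_rot: [-0.075, 0.382, 0.874, 0.293]
contact_force: [-0.6, 0.7, 0.3]
width: 0.0343
gripper_force: 0.0
```

```bash
python3 -c "
from lv import *
s=get_state();print(s['clock'],s['position'])
b=shot('scene','s7')
for t in(1.45,1.6,1.7):
  for l in(0,.011): print(t,l,proj(b,[A+.06*r(t)+(.014+l)*z,A+.06*r(t)+(l-.02)*z]).round(1).tolist())
g=b['pixels'].max(2)
print(g[160:186,366:392])
g0=load('s4')['pixels'].astype(int);D=np.abs(b['pixels'].astype(int)-g0).max(2)
for n,q in dict(jar=(327,185,365,225),mug=(265,265,305,315),tin=(278,242,308,275),soap=(302,258,326,298),oil=(298,138,328,205)).items(): print(n,np.percentile(D[q[1]:q[3],q[0]:q[2]],[50,95]))
"
```

```text
18.9 [ 0.44637387 -0.43257625  0.31029153]
1.45 0 [[383.4, 171.0], [378.7, 178.1]]
1.45 0.011 [[385.0, 168.7], [380.2, 175.8]]
1.6 0 [[381.5, 169.8], [376.8, 176.8]]
1.6 0.011 [[383.0, 167.4], [378.3, 174.5]]
1.7 0 [[380.2, 169.0], [375.5, 176.0]]
1.7 0.011 [[381.8, 166.7], [377.0, 173.7]]
[[147 160 200 238 249 251 251 251 251 251 251 251 250 247 246 246 242 235
  232 224 209 193 200 220 227 231]
 [146 148 158 197 237 248 251 251 250 249 246 244 240 234 231 235 239 242
  240 232 216 187 181 198 214 224]
 [145 146 148 159 192 230 245 243 241 236 229 222 218 225 234 240 243 241
  236 229 216 194 184 190 201 219]
 [146 146 147 148 156 183 212 206 199 207 222 221 220 229 237 239 238 230
  221 210 203 197 198 201 205 215]
 [145 146 147 148 148 155 169 173 179 203 224 227 230 234 234 231 226 213
  196 186 188 192 199 204 210 218]
 [146 146 147 148 148 153 163 171 185 215 223 228 234 234 229 222 215 201
  190 183 182 182 187 197 211 224]
 [146 147 147 148 149 155 168 173 195 228 227 221 222 222 219 211 201 196
  194 192 185 178 175 188 207 225]
 [146 147 147 148 149 156 171 174 204 236 228 
[... 1386 characters left out ...]
48 157 187 209 189 167 162 163 167 168 173 197 209 207 210
  208 202 194 185 175 178 194 208]
 [147 147 147 149 156 178 185 169 163 165 166 166 165 174 203 209 202 206
  207 204 199 193 187 193 205 206]
 [146 148 149 149 156 168 167 161 164 168 167 165 166 176 197 203 204 211
  212 208 206 204 201 208 213 204]
 [146 147 148 149 154 162 161 161 166 168 167 165 167 179 190 191 195 206
  210 206 204 204 205 205 197 189]
 [147 147 148 149 155 159 157 162 167 167 164 161 165 178 188 188 192 202
  212 207 195 189 189 189 183 185]
 [149 147 147 150 156 156 155 162 167 164 159 157 160 171 189 203 213 221
  229 223 201 181 179 182 185 197]]
jar [1. 2.]
mug [1. 2.]
tin [1. 2.]
soap [1. 2.]
oil [1. 2.]
```

The post is at about (380,173), which matches turn 1.6 with no lift (predicted (379.2,173.3); a lifted post would be at (380.7,171)). The jar and the four bystanders show no change in the images since the jar was clamped. Handing in.

```bash
python3 -c "
from rig import sign_off
print(sign_off())"
```

```text
the job is handed in; nothing more can be done
None
```

The job is handed in after about 19 s of the 69 s: the jar stands clamped upright in the V jaw (crank at about 3.4 rad), the lever is down in its notch at about 1.6 rad by the last image, and the mug, tin, dish soap and oil bottle look undisturbed; the sign-off returned no verdict.

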